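# Scrape the dried clay pats off the tilted tray into its cup

### The job

Take the flat scraper out of its slotted block and use its blade to sweep both dried clay pats down the floor of the tilted metal tray and over its open lip, so that they drop into the metal cup below; do not touch the pats with the fingers. Then hang the scraper back upright in its block, where it was.

Things in the scene. Friction and masses are not known exactly. Their poses are not given: they have to be found in the camera images.
- tray: Fixed metal tray tilted 15 deg on posts over a base plate. Origin: on the bench under its middle; z up, x level, straight uphill (from the lip), y across. Floor: y = -30 to 30 mm, x = -77 (open lip) to 75 mm (end wall; 71 at its top), top at height 118 mm + 0.268 x above the bench. Side and end walls 4 mm thick, 18 mm high, none at the lip.
- cup: Round open metal cup, 96 mm across the rim, wall 3 mm, 70 mm tall, fixed on the tray's base plate, partly under the lip: its axis is at x = -105 mm, y = 0 in the tray's frame. Origin: centre of its underside, 8 mm above the bench; z up, rim 78 mm above the bench.
- scraper: Loose scraper, 80 g, hung upright in a fixed slotted block (62 mm tall). From below: steel blade 3 (x) x 46 (y) x 52 mm, guard plate 34 x 60 mm, 52 to 58 mm up, resting on the block; grip 18 (x) x 36 (y) mm, 58 to 118 mm up. Origin: middle of the blade's lower edge, 10 mm above the bench at the start; z up. Put back there, either way round: the slot leaves 6 mm in x, 9 in y each way.
- pat_a: Loose hard brown clay disc, 25 mm in diameter, 10 mm thick, 10 to 20 g, lying on the tray floor, the upper one of two, at about x = +33 mm in the tray's frame. Origin: centre of its underside, z out of the floor. Friction alone holds it; pushed over the lip it tips and falls into the cup.
- pat_b: The second, identical clay disc, lower on the tray, at about x = -6 mm in the tray's frame. Origin: centre of its underside.
Not all that is in view belongs to the job. There is more than one size of the scraper; the job needs the smallest.

How it is judged:
By the outcome, as a careful person would: the job done as asked, in the order asked, and still so for the second after the job is handed in, with the robot touching nothing.
It also fails if it takes over 48 s, if anything falls off the work surface, if the arm or the gripper's body presses on something with over 40 N, if the wrist force passes 120 N, or if a joint passes its speed limit or range.

### The arm

A 6-joint arm with a two-finger parallel gripper is mounted at the origin on a cart in front of the work surface, level with it; the furniture and walls round the work are solid. World frame = base frame: x ahead of the robot, y to its left, z up, the work surface at z = 0. Lengths are in m, angles in degrees, forces in N, time in s.
With the tool pointing down it reaches from about 0.275 to 0.725 m from the base axis. Payload 15.9 kg.
Tool frame: the origin (TCP) lies at the very end of the fingers, on their centre line; the grasp point (between the pads) lies 19 mm behind it; y points along the fingers, z is the direction in which the jaws open and shut, and the axes are right-handed (so a half turn about y gives the same grasp; the last joint's range is limited). The gripper opens to 85 mm and grips with 20 to 120 N. Pads are 22 mm wide; open, the fingers measure 114 mm over their backs; the gripper's body (76 mm by 85 mm) begins 54 mm behind the grasp point. The pads swing forward as they close: fully open they stand 13 mm farther back than shut.
Start: joints at [-73.74, 12.198, -1.971, 75.831, 0, 90], TCP at [0.14, -0.48, 0.231] pointing down, gripper open.
Joint ranges: [-170.91, 170.91], [-42.67, 98.43], [-65.05, 77.54], [-120.47, 116.71], [-90, 82.35], [-180, 180]. Speed limits (degrees/s): [108.29, 108.29, 136.94, 147.25, 180, 180].

### API

Orientations are given as a 3x3 rotation matrix whose columns are the frame's x, y, z axes.
In Python, from plant import arm gives the robot as it stands.
- The arm moves only by the tool jog_arm, never from a script. Its arguments are lists of equal length, an entry for each row: "delta_pos": the shift along the tool's x, y, z in cm, a list of three; "turn": the turn about the tool's y in rad; "grip": the finger opening in cm, from 0 to 8.54. A call has 1 to 10 rows; each row is the pose to reach, as a shift and turn from the pose measured when the call began, along the tool's axes at that moment; what a row does not reach only later rows make up. A row lasts 1/10 s, in which the tool goes at most 50 mm and 8.59 degrees, less where a joint would pass 70% of its speed; a pose out of reach is approached as far as the arm can. A call with a gripper value outside its range is refused whole. The fingers move at their own pace and stop on an object; "force" is the grip in N (left out, the last holds). Time passes only in rows, so rows that repeat a pose let the fingers close. It gives the time, the measured TCP pose, the force and the opening at its end, in the units of the state.
- arm.state(): the state, without advancing time (a new reading comes with each control period).
- arm.camera(name): name is "side" or "top" or "wrist"; returns a dict with "image" (420x560x3 uint8, blue, green, red), "fovy" (degrees; the focal length in pixels is half the picture's height over the tangent of half this angle, whatever the lens; pixels are square), "cx", "cy" (the principal point, pixels), "k1" (the pictures are not rectified: a ray, as slopes to the right and down, at radius r is drawn at 1 + k1 r^2 times it, then the intrinsics apply), "R" (3x3) and "t" (3): a world point X has camera coordinates R X + t. Camera axes: x right, y down, z forward; pixel columns grow to the right and rows downward; lengths in m; the calibration is good to about 2 mm. A picture is of the moment at which its call begins. There is no depth.
- arm.finish_job(): hands the job in, once; it reports no verdict.
The state is a dict: "t": time; "q": joint angles; "joint_vel": joint speeds; "joint_efforts": joint torques, N m; "tcp_pos": TCP position; "tcp_rot": TCP orientation; "ft_force": force on the tool from outside, world axes, zero at the start; "moment": the same for the moment, N m; "grip_width": finger opening in m.
Only numpy, scipy, OpenCV 4.12 (cv2) and the standard library are available. Lean on these libraries where they do the work, as an engineer would, in place of code of your own. Each camera call takes 0.05 s, during which the arm holds its last target.

## Working session

There is one attempt and no reset: what is moved stays moved. The work goes in short steps, Python scripts to look and compute and a tool call to move; the robot and the scene stay as the last step left them, time stands still between calls to the robot, and variables do not carry over. Pictures are saved under pics/ and viewed, and the job is handed in when it is done.

Besides the shell and the picture viewer there is one more tool, called after "Request:" as a command line: name --pt "numbers of a row" for each row, then --argument value for the rest. jog_arm: Moves the arm, as the interface text tells. Its arguments: {"type":"object","properties":{"delta_pos":{"type":"array"},"turn":{"type":"array"},"grip":{"type":"array"},"force":{"type":"number"}},"required":["delta_pos","turn","grip"]}

```bash
ls; mkdir -p pics; python3 - <<'E'
from plant import arm
import cv2
s=arm.state()
for k,v in s.items(): print(k,v)
for n in("side","top","wrist"):
    c=arm.camera(n); cv2.imwrite(f"pics/{n}0.png",c["image"]); print(n,{k:v for k,v in c.items() if k!="image"})
E
```

```text
pics
t 0.0
q [-7.37414553e+01  1.22244008e+01 -2.00900836e+00  7.58326337e+01
 -1.70198986e-05  9.00011977e+01]
joint_vel [-0.04848495  0.02258243 -0.01564313 -0.02082464 -0.01289259 -0.02409709]
joint_efforts [-2.56537642e-03 -6.86160064e+01  4.87121594e+01  1.76832348e-02
 -6.03363128e-05 -6.84638326e-05]
tcp_pos [ 0.13988603 -0.47966127  0.23081436]
tcp_rot [[-9.60013964e-01 -3.22999424e-04  2.79951932e-01]
 [-2.79952118e-01  1.10648496e-03 -9.60013327e-01]
 [ 3.21148910e-07 -9.99999336e-01 -1.15266539e-03]]
ft_force [0.1085046  0.51082667 0.32096438]
moment [ 0.01739733 -0.03355711  0.00276444]
grip_width 0.08546886657118065
side {'fovy': 48.26581887372943, 'cx': 281.10254579727444, 'cy': 210.05659330552274, 'k1': -0.12937222882701854, 'R': array([[ 0.99888374, -0.04715922,  0.00269957],
       [-0.0267042 , -0.61091784, -0.7912435 ],
       [ 0.03896364,  0.79028818, -0.61149524]]), 't': array([-0.51897062, -0.05134703,  1.52312966])}
top {'fovy': 43.17152120060642, 'cx': 279.96548250954595, 'cy': 204.03592830159332, 'k1': -0.1523847734540139, 'R': array([[ 0.02433717, -0.99965787,  0.00958335],
       [-0.99318329, -0.02527041, -0.11379082],
       [ 0.11399407, -0.00674868, -0.99345851]]), 't': array([-0.23305212,  0.4914561 ,  1.65855653])}
wrist {'fovy': 69.39889005988165, 'cx': 283.2499383276042, 'cy': 204.74327460163573, 'k1': 0.0010089861521533332, 'R': array([[ 2.80635941e-01, -9.59814102e-01, -5.98555121e-04],
       [-9.22131147e-01, -2.69790902e-01,  2.77285082e-01],
       [-2.66303617e-01, -7.72642136e-02, -9.60787503e-01]]), 't': array([-0.49833981, -0.036902  ,  0.3786152 ])}
```

View pics/side0.png

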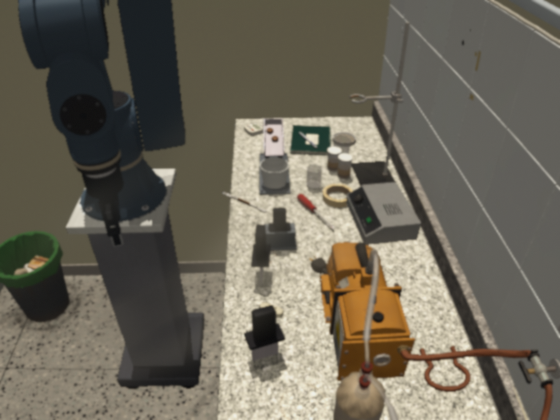

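View pics/top0.png

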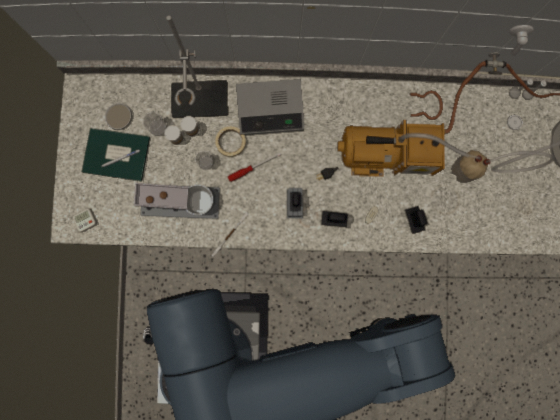

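View pics/wrist0.png

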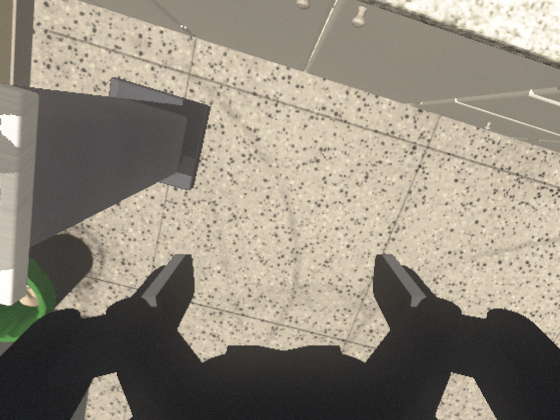

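Three scraper candidates in the top view: (296,202), (335,218), (417,219). Tray at (165,197), cup at (202,201). I'll enlarge these.

```bash
cat > h.py <<'E'
import numpy as np, cv2
from plant import arm
def K(c):
    f=c["image"].shape[0]/2/np.tan(np.radians(c["fovy"]/2)); return f
def proj(c,X):
    X=np.atleast_2d(X); p=X@c["R"].T+c["t"]; s=p[:,:2]/p[:,2:]; r2=(s**2).sum(1,keepdims=True)
    return s*(1+c["k1"]*r2)*K(c)+[c["cx"],c["cy"]]
def ray(c,uv):
    d=(np.array(uv,float)-[c["cx"],c["cy"]])/K(c); s=d.copy()
    for _ in range(30): s=d/(1+c["k1"]*(s@s))
    v=c["R"].T@np.r_[s,1]; o=-c["R"].T@c["t"]; return o,v/np.linalg.norm(v)
def onz(c,uv,z):
    o,v=ray(c,uv); return o+v*(z-o[2])/v[2]
def tri(*cu):
    A=np.zeros((3,3));b=np.zeros(3)
    for c,uv in cu:
        o,v=ray(c,uv);P=np.eye(3)-np.outer(v,v);A+=P;b+=P@o
    return np.linalg.solve(A,b)
def crop(img,x0,y0,x1,y1,s,name):
    cv2.imwrite("pics/"+name,cv2.resize(img[y0:y1,x0:x1],None,fx=s,fy=s,interpolation=cv2.INTER_CUBIC))
E
python3 - <<'E'
from h import *
import pickle
a=cv2.imread("pics/top0.png");b=cv2.imread("pics/side0.png")
crop(a,120,165,230,235,7,"t_tray.png");crop(a,270,170,440,250,4.5,"t_scr.png");crop(b,225,110,325,200,6,"s_tray.png");crop(b,230,190,330,370,3.3,"s_scr.png")
E
```

```text
(no output)
```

View pics/t_tray.png

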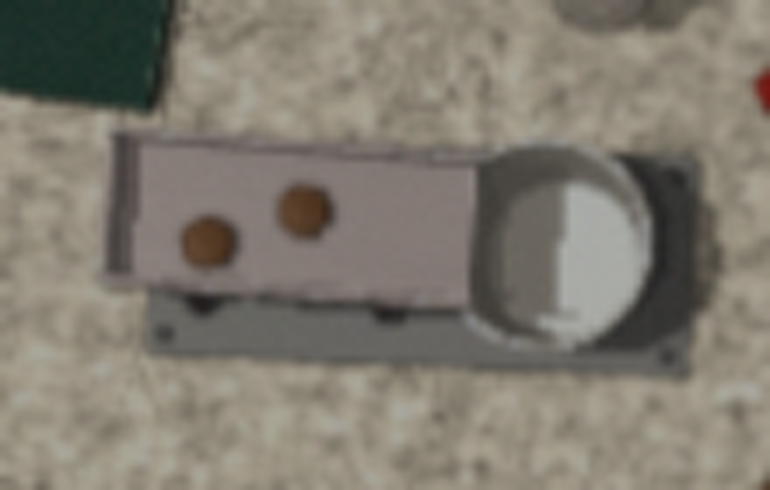

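View pics/t_scr.png

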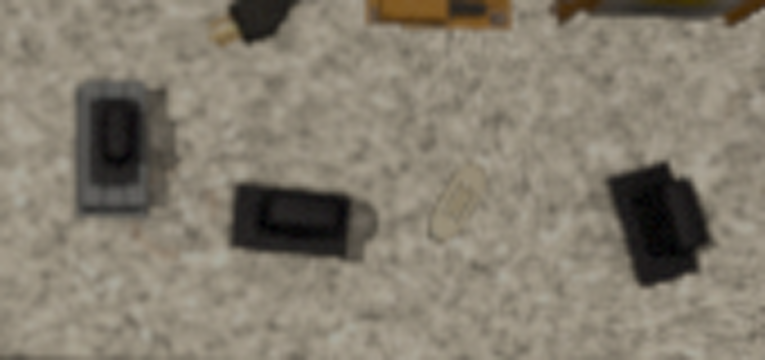

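View pics/s_tray.png

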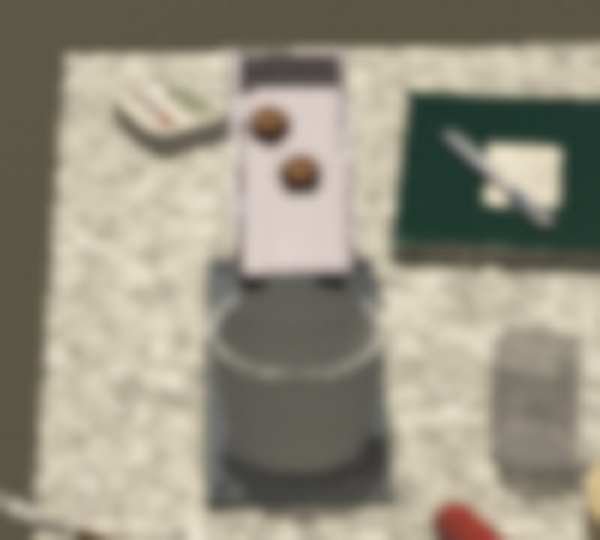

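View pics/s_scr.png

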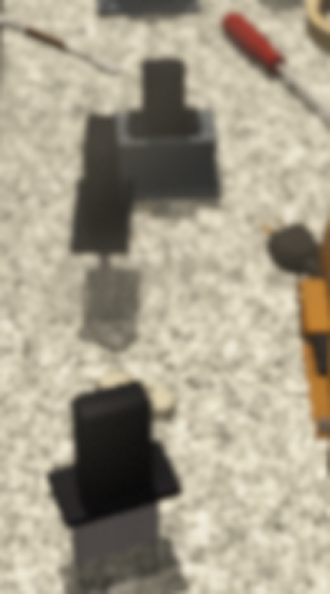

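```bash
python3 - <<'E'
from h import *
np.set_printoptions(precision=4,suppress=True)
import pickle
t=arm.camera("top");s=arm.camera("side");pickle.dump((t,s),open("cam.pkl","wb"))
T=lambda x,y:(120+(x+.5)/7-.5,165+(y+.5)/7-.5)
print("lip",[onz(t,T(*p),.118-.0206) for p in((476,165),(470,305))])
print("endwall top out",[onz(t,T(*p),.118+.0201+.0174) for p in((113,131),(104,278))])
print("floor top end",[onz(t,T(*p),.118+.0201) for p in((138,148),(133,283))])
print("pats",[onz(t,T(*p),z) for p,z in(((209,242),.137),((304,211),.1265))])
print("cup rim c",onz(t,T(560,247),.078))
S=lambda x,y:(270+(x+.5)/4.5-.5,170+(y+.5)/4.5-.5)
print("block top",[onz(t,S(*p),.062) for p in((78,82),(150,84),(148,212),(78,212))])
print("grip top c",onz(t,S(116,130),.128), "guard c",onz(t,S(117,140),.068))
S2=lambda x,y:(225+(x+.5)/6-.5,110+(y+.5)/6-.5)
S3=lambda x,y:(230+(x+.5)/3.3-.5,190+(y+.5)/3.3-.5)
print("grip tri",tri((t,S(116,128)),(s,S3(163,62))))
print("side: block top corners",[onz(s,S3(*p),.062) for p in((120,142),(218,140),(215,112),(118,112))])
print("side lip",[onz(s,S2(*p),.0974) for p in((243,275),(354,272))])
print(arm.state()["t"])
E
```

```text
lip [array([0.5312, 0.0645, 0.0974]), array([0.4694, 0.0644, 0.0974])]
endwall top out [array([0.5339, 0.2115, 0.1555]), array([0.4709, 0.2118, 0.1555])]
floor top end [array([0.5293, 0.2048, 0.1381]), array([0.4709, 0.2037, 0.1381])]
pats [array([0.4895, 0.1718, 0.137 ]), array([0.5053, 0.1335, 0.1265])]
cup rim c [0.4982 0.0288 0.078 ]
block top [array([ 0.5449, -0.2411,  0.062 ]), array([ 0.5448, -0.2912,  0.062 ]), array([ 0.4554, -0.2916,  0.062 ]), array([ 0.4542, -0.2432,  0.062 ])]
grip top c [ 0.5036 -0.2659  0.128 ] guard c [ 0.5043 -0.2689  0.068 ]
grip tri [ 0.503  -0.2659  0.1293]
side: block top corners [array([ 0.4647, -0.2856,  0.062 ]), array([ 0.5458, -0.2867,  0.062 ]), array([ 0.5459, -0.2501,  0.062 ]), array([ 0.4639, -0.2465,  0.062 ])]
side lip [array([0.4697, 0.0619, 0.0974]), array([0.5304, 0.0624, 0.0974])]
0.25
```

The scraper in its slotted block at (296,202) is the smallest: its guard measures about 60 mm, against about 80 mm and more for those at (335,218) and (417,219), which have no such block. I'm moving over it for a wrist view.

Request:
jog_arm --pt "-1.5 -1 -0.4" --pt "-5 -2 -1.3" --pt "-9 -2 -2.3" --pt "-13.5 -2 -3.4" --pt "-18 -2 -4.6" --pt "-22.5 -2 -5.7" --pt "-27 -2 -6.9" --pt "-31.5 -2 -8" --pt "-36 -2 -9.2" --pt "-39.5 -2 -10" --turn '[0.03, 0.06, 0.09, 0.12, 0.15, 0.18, 0.21, 0.24, 0.27, 0.284]' --grip '[8.5, 8.5, 8.5, 8.5, 8.5, 8.5, 8.5, 8.5, 8.5, 8.5]'

```text
t: 1.25
tcp_pos: [0.4931, -0.2714, 0.251]
tcp_rot: [[-1.0, -0.0, -0.0], [0.0, 0.001, -1.0], [0.0, -1.0, -0.001]]
ft_force: [-0.7, -0.7, 0.1]
grip_width: 0.0847
```

```bash
python3 - <<'E'
from h import *
np.set_printoptions(precision=4,suppress=True)
import pickle
w=arm.camera("wrist");pickle.dump(w,open("w1.pkl","wb"))
cv2.imwrite("pics/w1.png",w["image"]);s=arm.state()
print(s["t"],s["q"],s["tcp_pos"],s["tcp_rot"],s["joint_vel"],s["ft_force"])
E
```

```text
1.3 [-28.5529  20.0101  11.215   81.2314   0.1146 151.3697] [ 0.4963 -0.2693  0.2503] [[-1.      0.0005  0.0014]
 [-0.0014  0.002  -1.    ]
 [-0.0006 -1.     -0.002 ]] [-4.1351 -1.7722 -3.1758 -1.5173 -0.4968 -7.6512] [-0.0613  4.4013 -1.7695]
```

View pics/w1.png

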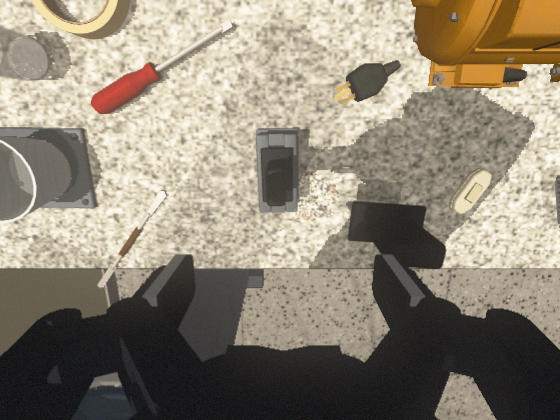

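The wrist view shows the scraper in its grey block at (278,172). Joint 6 would run out of range at the tray with this orientation, so I'll use the half-turned grasp. First I'll take measurements from this view.

```bash
python3 - <<'E'
from h import *
a=cv2.imread("pics/w1.png")
crop(a,235,115,325,225,5.4,"w1c.png")
E
```

```text
(no output)
```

View pics/w1c.png

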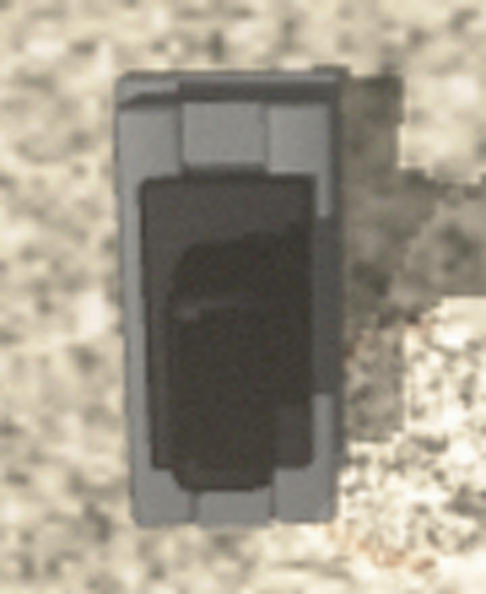

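Request:
jog_arm --pt "-0.7 0 0.3" --pt "-0.7 0 0.3" --pt "-0.7 0 0.3" --pt "-0.7 0 0.3" --pt "-0.7 0 0.3" --pt "-0.7 0 0.3" --pt "-0.7 0 0.3" --pt "-0.7 0 0.3" --pt "-0.7 0 0.3" --pt "-0.7 0 0.3" --turn '[-0.1, -0.25, -0.4, -0.55, -0.7, -0.85, -1.0, -1.15, -1.3, -1.44]' --grip '[8.5, 8.5, 8.5, 8.5, 8.5, 8.5, 8.5, 8.5, 8.5, 8.5]'

```text
t: 2.3
tcp_pos: [0.5031, -0.2723, 0.2501]
tcp_rot: [[-0.123, 0.0, 0.992], [-0.992, 0.002, -0.123], [-0.002, -1.0, -0.0]]
ft_force: [0.4, 0.4, -0.7]
grip_width: 0.0849
```

```bash
python3 - <<'E'
from h import *
np.set_printoptions(precision=4,suppress=True)
import pickle
w=pickle.load(open("w1.pkl","rb"))
S=lambda x,y:(235+(x+.5)/5.4-.5,115+(y+.5)/5.4-.5)
print("guard",[onz(w,S(*p),.068) for p in((140,177),(315,177),(312,467),(153,467))])
print("grip",[onz(w,S(*p),.128) for p in((170,310),(285,310),(275,490),(172,490))])
print("block",[onz(w,S(*p),.062) for p in((117,100),(342,90),(333,523),(137,523))])
E
```

```text
guard [array([ 0.5319, -0.2462,  0.068 ]), array([ 0.5319, -0.2806,  0.068 ]), array([ 0.4728, -0.2805,  0.068 ]), array([ 0.4728, -0.2477,  0.068 ])]
grip [array([ 0.516 , -0.2551,  0.128 ]), array([ 0.516, -0.274,  0.128]), array([ 0.4853, -0.2724,  0.128 ]), array([ 0.4853, -0.255 ,  0.128 ])]
block [array([ 0.5463, -0.2415,  0.062 ]), array([ 0.5482, -0.2859,  0.062 ]), array([ 0.4588, -0.2852,  0.062 ]), array([ 0.4588, -0.2436,  0.062 ])]
```

Request:
jog_arm --pt "0 0 0" --pt "0 0 0" --pt "0 0 0" --pt "0 0 0" --pt "0 0 0" --pt "0 0 0" --pt "0 0 0" --pt "0 0 0" --pt "0 0 0" --pt "0 0 0" --turn '[-0.1, -0.25, -0.4, -0.55, -0.7, -0.85, -1.0, -1.15, -1.3, -1.44]' --grip '[8.5, 8.5, 8.5, 8.5, 8.5, 8.5, 8.5, 8.5, 8.5, 8.5]'

```text
t: 3.3
tcp_pos: [0.503, -0.2724, 0.25]
tcp_rot: [[0.969, -0.0, 0.245], [-0.245, 0.002, 0.969], [-0.001, -1.0, 0.002]]
ft_force: [1.0, -0.5, -0.5]
grip_width: 0.0848
```

Request:
jog_arm --pt "-0.2 1 0.7" --pt "-0.2 3 0.7" --pt "-0.2 5 0.7" --pt "-0.2 7 0.7" --pt "-0.2 8 0.7" --pt "-0.2 8 0.7" --turn '[-0.1, -0.2, -0.25, -0.25, -0.25, -0.25]' --grip '[8.5, 8.5, 8.5, 8.5, 8.5, 8.5]'

```text
t: 3.9
tcp_pos: [0.5021, -0.2646, 0.1689]
tcp_rot: [[1.0, -0.002, -0.002], [0.002, 0.003, 1.0], [-0.002, -1.0, 0.003]]
ft_force: [0.6, 0.1, -0.1]
grip_width: 0.085
```

```bash
python3 - <<'E'
from h import *
np.set_printoptions(precision=4,suppress=True)
import pickle
w=arm.camera("wrist");pickle.dump(w,open("w2.pkl","wb"))
cv2.imwrite("pics/w2.png",w["image"]);s=arm.state()
print(s["t"],s["q"],s["tcp_pos"],s["tcp_rot"])
E
```

```text
3.95 [-27.8513  21.317    1.4946  70.2782   0.1137 -27.9582] [ 0.5026 -0.2649  0.17  ] [[ 1.     -0.0006 -0.0019]
 [ 0.0019  0.0026  1.    ]
 [-0.0006 -1.      0.0026]]
```

View pics/w2.png

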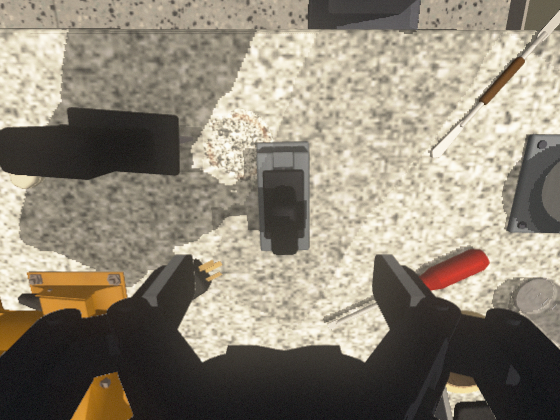

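```bash
python3 - <<'E'
from h import *
a=cv2.imread("pics/w2.png")
crop(a,235,130,335,270,4.2,"w2c.png")
E
```

```text
(no output)
```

View pics/w2c.png

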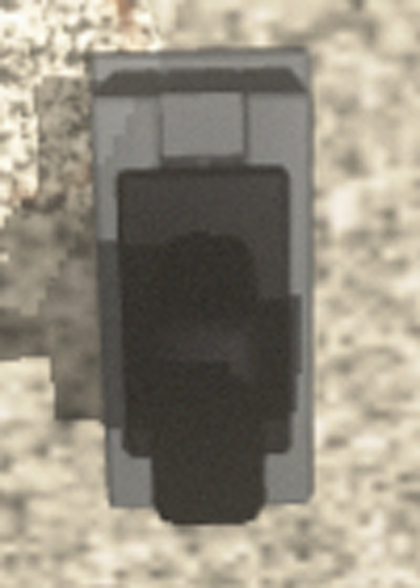

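```bash
python3 - <<'E'
from h import *
np.set_printoptions(precision=4,suppress=True)
import pickle
w=pickle.load(open("w2.pkl","rb"))
S=lambda x,y:(235+(x+.5)/4.2-.5,130+(y+.5)/4.2-.5)
print("guard",[onz(w,S(*p),.068) for p in((118,170),(290,170),(292,455),(122,455))])
print("grip",[onz(w,S(*p),.128) for p in((152,518),(266,518))])
print("slot",[onz(w,S(*p),.062) for p in((160,95),(245,95))])
print("block",[onz(w,S(*p),.062) for p in((94,90),(310,92),(313,503),(110,503))])
E
```

```text
guard [array([ 0.4718, -0.2799,  0.068 ]), array([ 0.4717, -0.2467,  0.068 ]), array([ 0.5308, -0.2451,  0.068 ]), array([ 0.5309, -0.28  ,  0.068 ])]
grip [array([ 0.5169, -0.2716,  0.128 ]), array([ 0.5169, -0.2536,  0.128 ])]
slot [array([ 0.4581, -0.2719,  0.062 ]), array([ 0.4581, -0.2554,  0.062 ])]
block [array([ 0.4572, -0.2847,  0.062 ]), array([ 0.4575, -0.2427,  0.062 ]), array([ 0.5443, -0.2399,  0.062 ]), array([ 0.5443, -0.2832,  0.062 ])]
```

Request:
jog_arm --pt "-0.15 1 0.2" --pt "-0.15 2.5 0.2" --pt "-0.15 4 0.2" --pt "-0.15 5.5 0.2" --pt "-0.15 7 0.2" --pt "-0.15 8 0.2" --pt "-0.15 8.6 0.2" --pt "-0.15 8.6 0.2" --turn '[-0.012, -0.012, -0.012, -0.012, -0.012, -0.012, -0.012, -0.012]' --grip '[8.5, 8.5, 8.5, 8.5, 8.5, 8.5, 8.5, 8.5]'

```text
t: 4.75
tcp_pos: [0.5008, -0.2625, 0.0837]
tcp_rot: [[1.0, -0.001, -0.014], [0.014, 0.003, 1.0], [-0.001, -1.0, 0.003]]
ft_force: [0.2, 1.4, 0.5]
grip_width: 0.0848
```

Request:
jog_arm --pt "0 0 0" --pt "0 0 0" --pt "0 0 0" --pt "0 0 0" --pt "0 0 0" --pt "0 0 0" --pt "0 0 0" --pt "0 0 0" --pt "0 0 0" --pt "0 0 0" --turn '[0, 0, 0, 0, 0, 0, 0, 0, 0, 0]' --grip '[4, 3, 2.5, 2, 1.5, 1.5, 1.5, 1.5, 1.5, 1.5]' --force 60

```text
t: 5.75
tcp_pos: [0.501, -0.2626, 0.0839]
tcp_rot: [[1.0, -0.001, -0.014], [0.014, 0.003, 1.0], [-0.001, -1.0, 0.003]]
ft_force: [-1.1, -0.1, 5.7]
grip_width: 0.017
```

Request:
jog_arm --pt "0 -1 0" --pt "0 -2.5 0" --pt "0 -4.5 0" --pt "0 -6.5 0" --pt "0 -8.5 0" --pt "0 -11 0" --pt "0 -14 0" --pt "0 -16.5 0" --pt "0 -18 0" --pt "0 -18 0" --turn '[0, 0, 0, 0, 0, 0, 0, 0, 0, 0]' --grip '[1.5, 1.5, 1.5, 1.5, 1.5, 1.5, 1.5, 1.5, 1.5, 1.5]'

```text
t: 6.75
tcp_pos: [0.5018, -0.2634, 0.2662]
tcp_rot: [[1.0, 0.002, -0.014], [0.014, 0.001, 1.0], [0.002, -1.0, 0.001]]
ft_force: [1.0, 0.2, -0.9]
grip_width: 0.0175
```

```bash
python3 - <<'E'
from h import *
np.set_printoptions(precision=4,suppress=True)
import pickle
w=arm.camera("wrist");t=arm.camera("side")
cv2.imwrite("pics/w3.png",w["image"]);crop(t["image"],200,110,340,290,3.3,"s3.png");s=arm.state()
print(s["t"],s["tcp_pos"],s["ft_force"],s["grip_width"])
E
```

```text
6.85 [ 0.5011 -0.263   0.2636] [ 0.0765 -0.1922 -1.9525] 0.017508876540083686
```

View pics/w3.png

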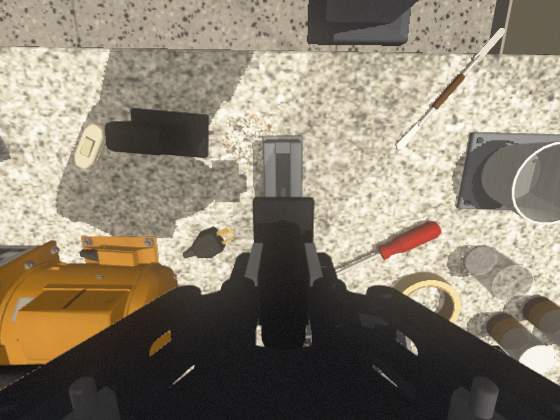

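View pics/s3.png

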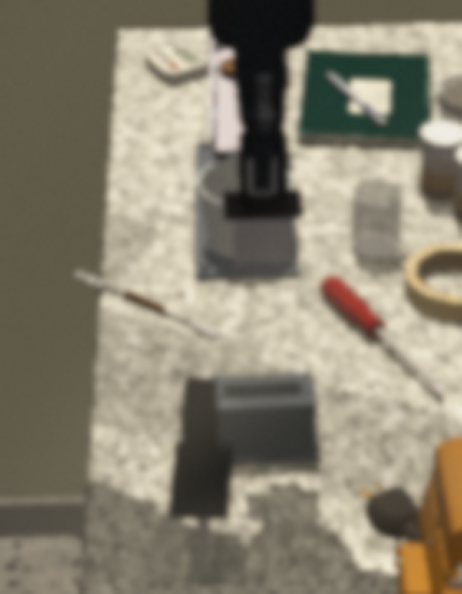

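The scraper came out cleanly and hangs vertical in the fingers, and the slot is empty. Now to the upper end of the tray.

Request:
jog_arm --pt "0 0 1" --pt "0 0 3.5" --pt "0.1 0 7" --pt "0.2 0 11" --pt "0.2 0 15" --pt "0.3 0 19" --pt "0.3 0 23" --pt "0.4 0 27" --pt "0.4 0 31" --pt "0.5 0 34" --turn '[0, 0, 0.003, 0.006, 0.009, 0.014, 0.014, 0.014, 0.014, 0.014]' --grip '[1.5, 1.5, 1.5, 1.5, 1.5, 1.5, 1.5, 1.5, 1.5, 1.5]'

```text
t: 7.85
tcp_pos: [0.5, 0.0796, 0.2636]
tcp_rot: [[1.0, -0.002, -0.001], [0.001, 0.003, 1.0], [-0.002, -1.0, 0.003]]
ft_force: [1.6, -0.3, -0.5]
grip_width: 0.0174
```

```bash
python3 - <<'E'
from h import *
np.set_printoptions(precision=4,suppress=True)
import pickle
w=arm.camera("wrist");pickle.dump(w,open("w4.pkl","wb"));t=arm.camera("side")
cv2.imwrite("pics/w4.png",w["image"]);s=arm.state()
print(s["t"],s["q"],s["tcp_pos"],s["tcp_rot"],s["ft_force"],s["grip_width"])
E
```

```text
7.95 [ 9.0105 12.9659  3.6254 80.7792  0.2093  8.7924] [0.5002 0.0805 0.2634] [[ 1.     -0.0026 -0.0038]
 [ 0.0038  0.0033  1.    ]
 [-0.0026 -1.      0.0033]] [ 0.8158 -0.1629 -0.4965] 0.01734492362253267
```

View pics/w4.png

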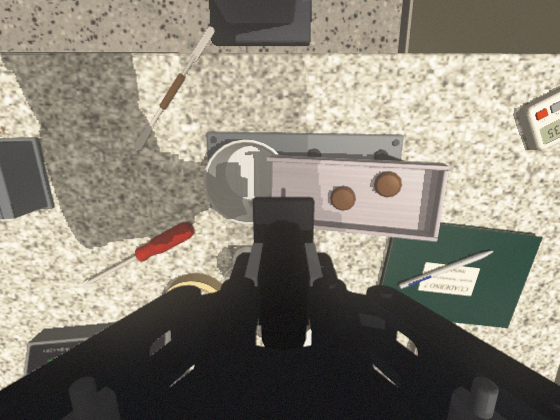

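```bash
python3 - <<'E'
from h import *
a=cv2.imread("pics/w4.png")
crop(a,250,140,470,250,3.6,"w4c.png")
E
```

```text
(no output)
```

View pics/w4c.png

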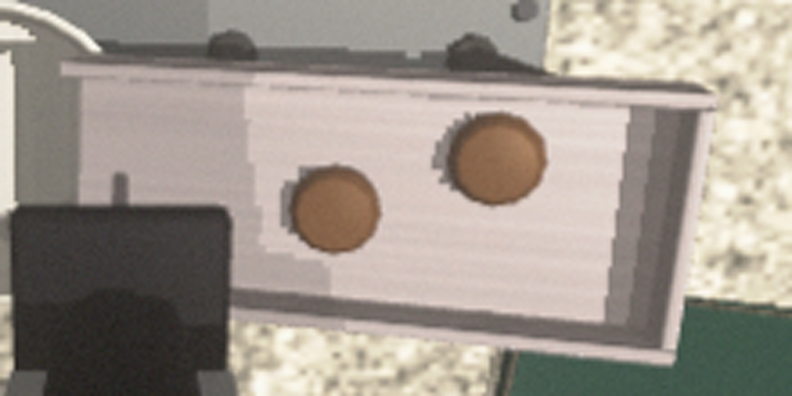

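```bash
python3 - <<'E'
from h import *
np.set_printoptions(precision=4,suppress=True)
import pickle
w=pickle.load(open("w4.pkl","rb"))
S=lambda x,y:(250+(x+.5)/3.6-.5,140+(y+.5)/3.6-.5)
def onpl(uv,oy,h):  # plane z=.118+.268(y-oy)+h
    o,v=ray(w,uv); k=(.118+.268*(o[1]-oy)+h-o[2])/(v[2]-.268*v[1]); return o+k*v
oy=.140; hw=.018*1.0353
for n,p,h in (("floor low-left wall/lip",(80,80),0),("farwall top outer lip",(62,63),hw),("endwall far outer top",(716,97),hw),("endwall near outer top",(672,363),hw),("near wall top outer",(232,316),hw),("floor near at left",(232,290),0),("floor corner near",(662,346),0),("pat_a",(498,158),.0104),("pat_b",(336,209),.0104)):
    print(n,onpl(S(*p),oy,h))
E
```

```text
floor low-left wall/lip [0.4719 0.0695 0.0991]
farwall top outer lip [0.465  0.0654 0.1166]
endwall far outer top [0.4674 0.2174 0.1574]
endwall near outer top [0.5333 0.2167 0.1572]
near wall top outer [0.5315 0.1111 0.1289]
floor near at left [0.5303 0.1129 0.1107]
floor corner near [0.5356 0.2227 0.1402]
pat_a [0.4859 0.1757 0.138 ]
pat_b [0.5019 0.1378 0.1278]
```

Request:
jog_arm --pt "0 0 1.5" --pt "-0.1 0 4.5" --pt "-0.1 0 8" --pt "-0.1 0 10.5" --pt "-0.1 0 11.8" --pt "-0.1 0 11.8" --pt "-0.1 1 11.8" --pt "-0.1 2.2 11.8" --pt "-0.1 3.2 11.8" --pt "-0.1 3.2 11.8" --turn '[0.01, 0.019, 0.019, 0.019, 0.019, 0.019, 0.019, 0.019, 0.019, 0.019]' --grip '[1.5, 1.5, 1.5, 1.5, 1.5, 1.5, 1.5, 1.5, 1.5, 1.5]'

```text
t: 8.95
tcp_pos: [0.4979, 0.1976, 0.2299]
tcp_rot: [[1.0, -0.005, 0.016], [-0.016, 0.002, 1.0], [-0.005, -1.0, 0.002]]
ft_force: [0.6, -0.1, -1.2]
grip_width: 0.0176
```

```bash
cat > look.py <<'E'
from h import *
import sys
np.set_printoptions(precision=4,suppress=True)
n=sys.argv[1]
ims=[cv2.resize(arm.camera(c)["image"][b[1]:b[3],b[0]:b[2]],(400,400),interpolation=cv2.INTER_CUBIC) for c,b in (("side",(225,100,325,200)),("top",(120,150,220,250)))]
cv2.imwrite(f"pics/{n}.png",np.hstack(ims)); s=arm.state()
if len(sys.argv)>2: cv2.imwrite(f"pics/{n}w.png",arm.camera("wrist")["image"])
print(s["t"],s["tcp_pos"],s["tcp_rot"][:,0],s["ft_force"],s["grip_width"])
E
python3 look.py l5 w
```

```text
9.05 [0.4985 0.1982 0.2316] [ 0.9999 -0.0157 -0.0032] [ 0.1806  0.2297 -1.3361] 0.01722393463391054
```

View pics/l5.png

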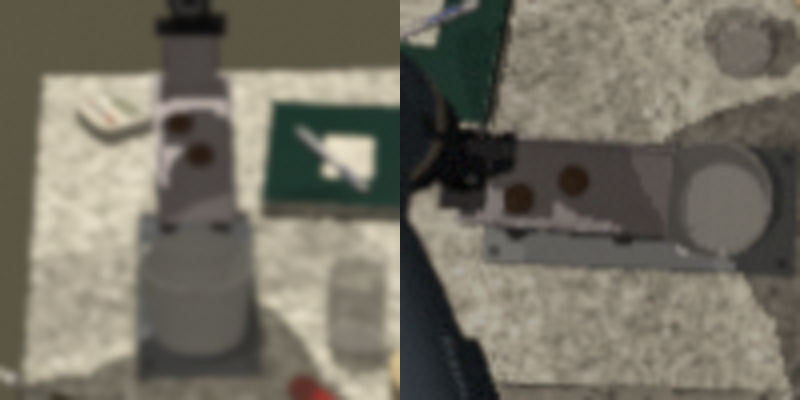

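View pics/l5w.png

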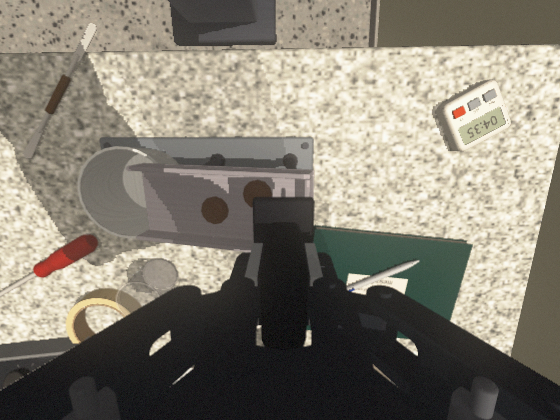

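Request:
jog_arm --pt "0 0.5 0.1" --pt "0 1.1 0.1" --pt "0 1.6 0.1" --pt "0 2 0.1" --pt "0 2 0.1" --turn '[0, 0, 0, 0, 0]' --grip '[1.5, 1.5, 1.5, 1.5, 1.5]'

```text
t: 9.6
tcp_pos: [0.4984, 0.1993, 0.2113]
tcp_rot: [[1.0, -0.003, 0.016], [-0.016, 0.003, 1.0], [-0.003, -1.0, 0.003]]
ft_force: [-0.4, 0.4, -1.3]
grip_width: 0.0174
```

```bash
python3 look.py l6; python3 - <<'E'
from h import *
a=arm.camera("side")
print(proj(a,[[.4755,.199,.137],[.5215,.199,.137],[.4755,.199,.189],[.47,.215,.156],[.53,.215,.156]]))
crop(a["image"],235,100,315,180,7,"s6.png")
E
```

```text
9.7 [0.4987 0.1994 0.212 ] [ 0.9999 -0.0156 -0.0026] [-0.3857  0.0486 -1.1536] 0.01737336551526414
[[265.78461486 125.10629533]
 [279.06255059 124.83646876]
 [265.54207584 111.42394292]
 [264.01605704 118.09912393]
 [281.3099396  117.75752411]]
```

View pics/s6.png

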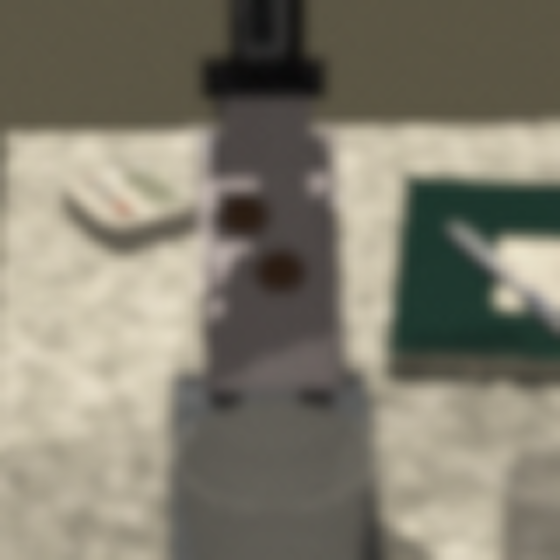

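Request:
jog_arm --pt "0 0.12 0" --pt "0 0.25 -0.5" --pt "0 0.39 -1" --pt "0 0.52 -1.5" --pt "0 0.66 -2" --pt "0 0.79 -2.5" --pt "0 0.92 -3" --pt "0 1.06 -3.5" --pt "0 1.19 -4" --pt "0 1.19 -4" --turn '[0, 0, 0, 0, 0, 0, 0, 0, 0, 0]' --grip '[1.5, 1.5, 1.5, 1.5, 1.5, 1.5, 1.5, 1.5, 1.5, 1.5]'

```text
t: 10.75
tcp_pos: [0.498, 0.1588, 0.2]
tcp_rot: [[1.0, -0.003, 0.016], [-0.016, 0.003, 1.0], [-0.003, -1.0, 0.003]]
ft_force: [0.0, 0.4, -0.9]
grip_width: 0.017
```

```bash
python3 look.py l7
```

```text
10.85 [0.4982 0.1594 0.2001] [ 0.9999 -0.0158 -0.0024] [-0.3331 -0.5343 -0.4862] 0.017367566867607098
```

View pics/l7.png

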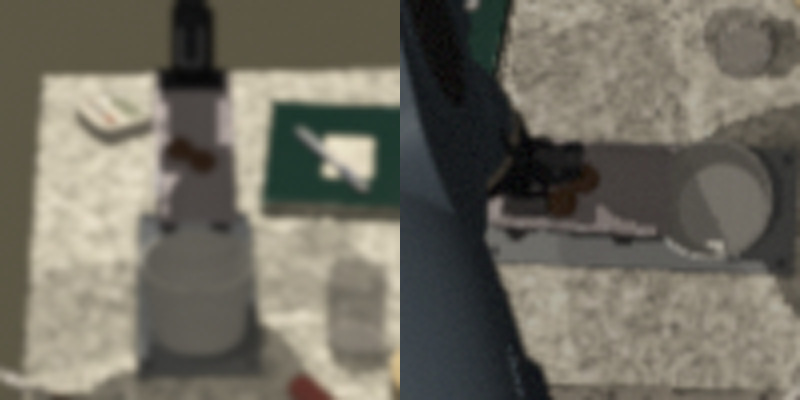

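Both pats are now in front of the blade and touching each other (in the side half of the picture at (180,150) and (200,158)). The sweep continues.

Request:
jog_arm --pt "0 0.1 -0.3" --pt "0 0.24 -0.8" --pt "0 0.38 -1.3" --pt "0 0.51 -1.8" --pt "0 0.65 -2.3" --pt "0 0.78 -2.8" --pt "0 0.91 -3.3" --pt "0 1.05 -3.8" --pt "0 1.18 -4.3" --pt "0 1.26 -4.6" --turn '[0, 0, 0, 0, 0, 0, 0, 0, 0, 0]' --grip '[1.5, 1.5, 1.5, 1.5, 1.5, 1.5, 1.5, 1.5, 1.5, 1.5]'

```text
t: 11.85
tcp_pos: [0.4973, 0.1129, 0.1873]
tcp_rot: [[1.0, -0.002, 0.016], [-0.016, 0.003, 1.0], [-0.002, -1.0, 0.003]]
ft_force: [-0.5, 1.0, -0.6]
grip_width: 0.0178
```

```bash
python3 look.py l8 w
```

```text
11.95 [0.4973 0.113  0.1873] [ 0.9999 -0.0163 -0.0025] [ 0.0521  1.4314 -0.4253] 0.0170754203870711
```

View pics/l8.png

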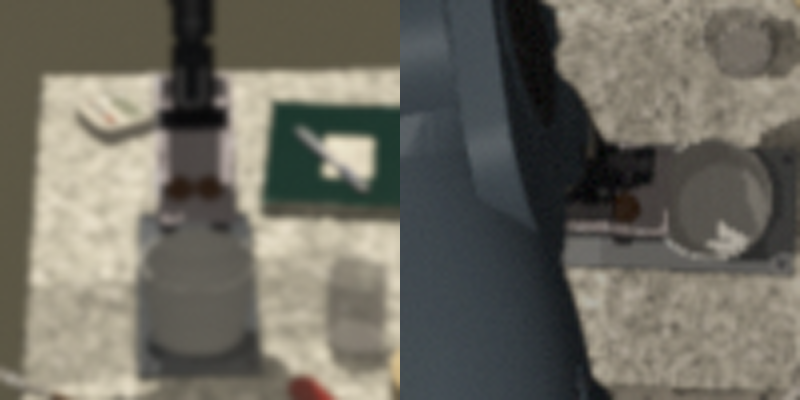

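View pics/l8w.png

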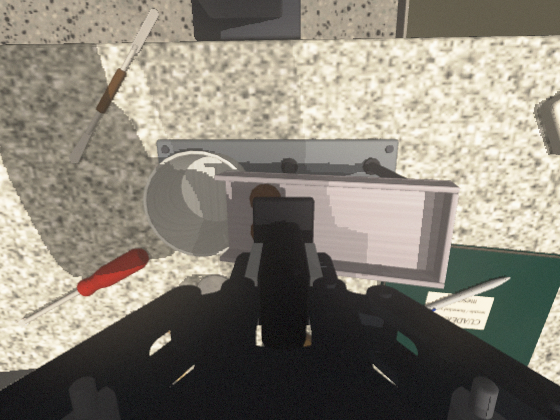

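The pats are side by side in front of the blade, both on it. The next move takes them over the lip.

Request:
jog_arm --pt "0 0.09 -0.3" --pt "0 0.23 -0.8" --pt "0 0.37 -1.3" --pt "0 0.5 -1.8" --pt "0 0.64 -2.3" --pt "0 0.77 -2.8" --pt "0 0.9 -3.3" --pt "0 1.04 -3.8" --pt "0 1.17 -4.3" --pt "0 1.25 -4.8" --turn '[0, 0, 0, 0, 0, 0, 0, 0, 0, 0]' --grip '[1.5, 1.5, 1.5, 1.5, 1.5, 1.5, 1.5, 1.5, 1.5, 1.5]'

```text
t: 13.0
tcp_pos: [0.4965, 0.0649, 0.1746]
tcp_rot: [[1.0, -0.002, 0.016], [-0.016, 0.003, 1.0], [-0.003, -1.0, 0.003]]
ft_force: [-0.9, 0.0, -0.8]
grip_width: 0.0174
```

```bash
python3 look.py l9 w
```

```text
13.1 [0.4965 0.0647 0.1746] [ 0.9999 -0.0167 -0.0026] [ 0.4481 -0.2637 -0.0208] 0.017235201410475756
```

View pics/l9.png

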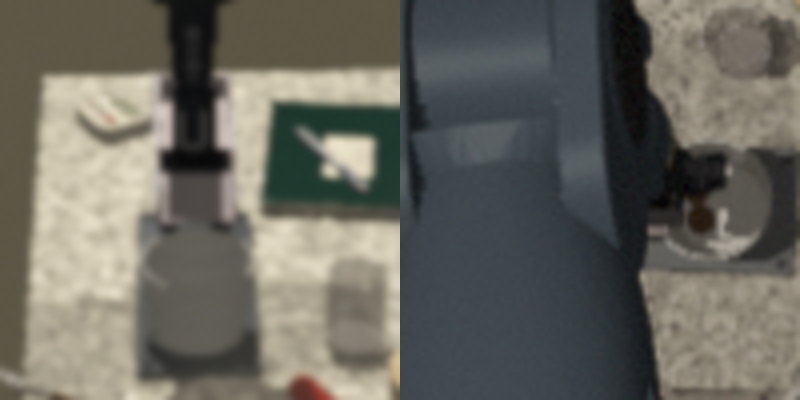

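View pics/l9w.png

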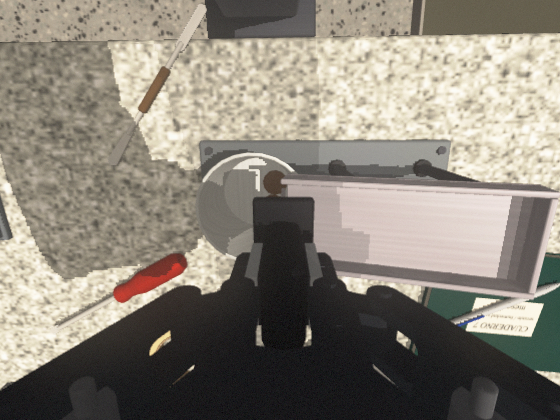

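Request:
jog_arm --pt "0 0 -0.5" --pt "0 0 -1.2" --pt "0 0 -1.6" --pt "0 -0.8 -1.6" --pt "0 -2.5 -1.6" --pt "0 -4.5 -1.6" --pt "0 -6.5 -3" --pt "0 -8.5 -6" --pt "0 -9 -9" --pt "0 -9 -12" --turn '[0, 0, 0, 0, 0, 0, 0, 0, 0, 0]' --grip '[1.5, 1.5, 1.5, 1.5, 1.5, 1.5, 1.5, 1.5, 1.5, 1.5]'

```text
t: 14.15
tcp_pos: [0.4952, -0.0562, 0.2661]
tcp_rot: [[1.0, 0.0, 0.016], [-0.016, 0.003, 1.0], [-0.0, -1.0, 0.003]]
ft_force: [1.0, -0.1, -0.3]
grip_width: 0.0176
```

```bash
python3 look.py l10 w
```

```text
14.25 [ 0.4948 -0.0579  0.2651] [ 0.9998 -0.0194 -0.0016] [ 1.1526  0.0397 -0.7532] 0.017348512316633414
```

View pics/l10.png

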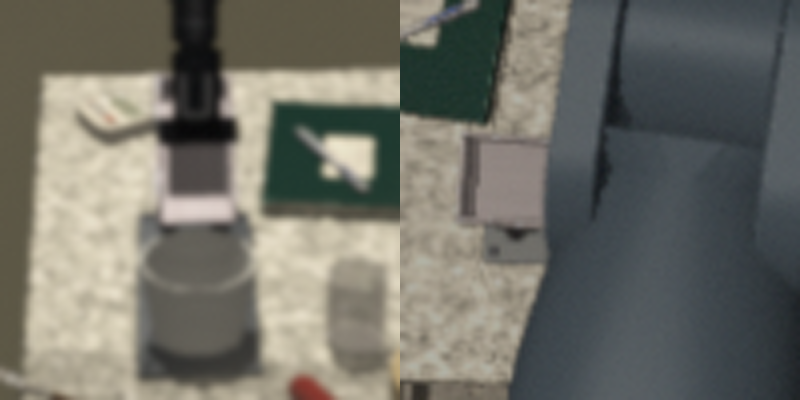

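View pics/l10w.png

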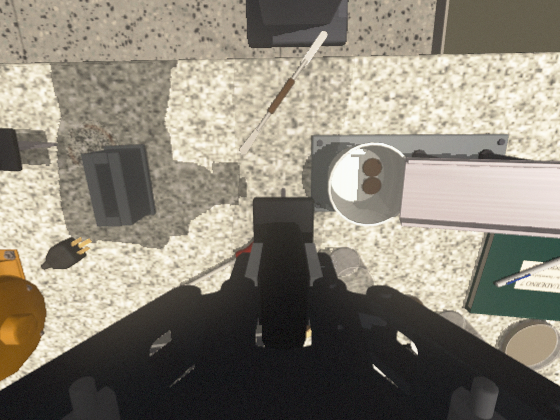

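Both pats lie on the cup's floor, at (371,167) and (372,185), and the tray is empty. I'm going back to the block.

Request:
jog_arm --pt "0.1 0 -1.5" --pt "0.2 0 -4.5" --pt "0.4 0 -8" --pt "0.6 0 -12" --pt "0.8 0 -16" --pt "1 0 -19" --pt "1.02 0 -20.5" --pt "1.02 0 -20.5" --pt "1.02 0 -20.5" --pt "1.02 0 -20.5" --turn '[-0.01, -0.02, -0.033, -0.033, -0.033, -0.033, -0.033, -0.033, -0.033, -0.033]' --grip '[1.5, 1.5, 1.5, 1.5, 1.5, 1.5, 1.5, 1.5, 1.5, 1.5]'

```text
t: 15.3
tcp_pos: [0.5013, -0.2602, 0.2644]
tcp_rot: [[1.0, -0.002, -0.015], [0.015, 0.004, 1.0], [-0.002, -1.0, 0.004]]
ft_force: [-0.4, -0.3, -0.9]
grip_width: 0.0174
```

```bash
python3 look.py l11 w
```

```text
15.4 [ 0.5013 -0.2605  0.2645] [ 0.9999  0.0153 -0.0015] [-0.3223 -0.0645 -1.5046] 0.017647487218703708
```

View pics/l11w.png

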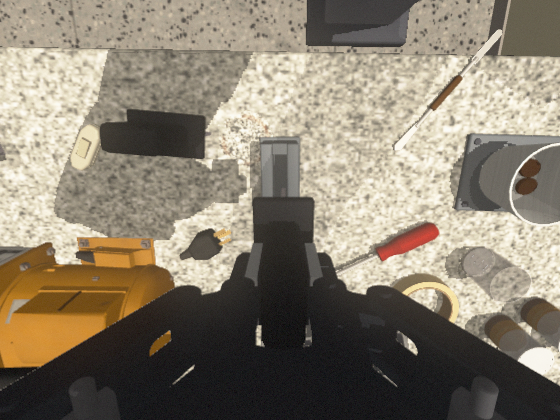

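Request:
jog_arm --pt "0 0.5 -0.23" --pt "0 2 -0.23" --pt "0 4 -0.23" --pt "0 6 -0.23" --pt "0 8 -0.23" --pt "0 10 -0.23" --pt "0 11.5 -0.23" --pt "0 12.5 -0.23" --pt "0 13.5 -0.23" --pt "0 13.5 -0.23" --turn '[0, 0, 0, 0, 0, 0, 0, 0, 0, 0]' --grip '[1.5, 1.5, 1.5, 1.5, 1.5, 1.5, 1.5, 1.5, 1.5, 1.5]'

```text
t: 16.45
tcp_pos: [0.5006, -0.2622, 0.1284]
tcp_rot: [[1.0, -0.003, -0.015], [0.015, 0.004, 1.0], [-0.003, -1.0, 0.004]]
ft_force: [0.2, 1.2, -0.6]
grip_width: 0.0175
```

Request:
jog_arm --pt "0 0.6 0" --pt "0 1.4 0" --pt "0 2.2 0" --pt "0 3 0" --pt "0 3.6 0" --pt "0 4 0" --pt "0 4.3 0" --pt "0 4.4 0" --pt "0 4.4 0" --turn '[0, 0, 0, 0, 0, 0, 0, 0, 0]' --grip '[1.5, 1.5, 1.5, 1.5, 1.5, 1.5, 1.5, 1.5, 1.5]'

```text
t: 17.35
tcp_pos: [0.5005, -0.262, 0.0844]
tcp_rot: [[1.0, -0.003, -0.015], [0.015, 0.004, 1.0], [-0.003, -1.0, 0.004]]
ft_force: [-0.2, -0.1, -0.7]
grip_width: 0.0173
```

```bash
python3 - <<'E'
from h import *
s=arm.state();print(s["tcp_pos"],s["ft_force"])
crop(arm.camera("side")["image"],200,190,340,290,5,"s12.png")
E
```

```text
[ 0.5005179  -0.26204114  0.08440081] [-0.23132539 -0.08999392 -0.74054304]
```

View pics/s12.png

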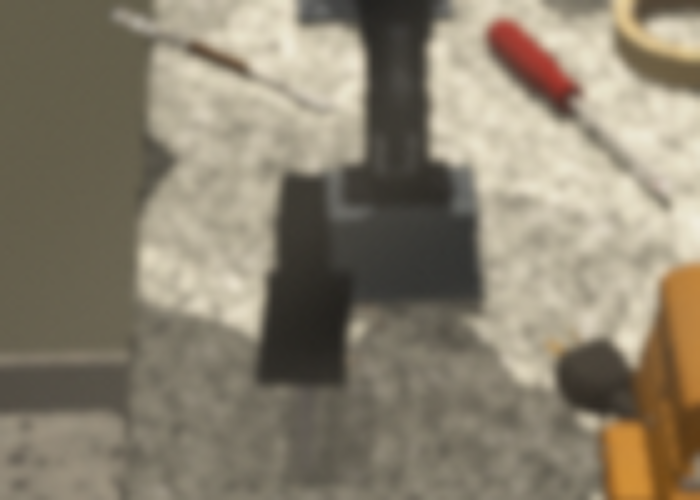

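Request:
jog_arm --pt "0 0.06 0" --pt "0 0.06 0" --pt "0 0.06 0" --pt "0 0.06 0" --pt "0 0.06 0" --pt "0 0.06 0" --pt "0 0.06 0" --pt "0 0.06 0" --pt "0 0.06 0" --pt "0 0.06 0" --turn '[0, 0, 0, 0, 0, 0, 0, 0, 0, 0]' --grip '[1.5, 1.5, 1.9, 2.3, 3, 4, 5, 6, 6.5, 6.5]'

```text
t: 18.4
tcp_pos: [0.5006, -0.2621, 0.084]
tcp_rot: [[1.0, -0.003, -0.015], [0.015, 0.004, 1.0], [-0.003, -1.0, 0.004]]
ft_force: [0.2, -0.5, 0.2]
grip_width: 0.065
```

Request:
jog_arm --pt "0 0 0" --pt "0 -0.5 0" --pt "0 -2 0" --pt "0 -4 0" --pt "0 -6 0" --pt "0 -8 0" --pt "0 -10 0" --pt "0 -12 0" --pt "0 -14 0" --pt "0 -14 0" --turn '[0, 0, 0, 0, 0, 0, 0, 0, 0, 0]' --grip '[6.5, 6.5, 6.5, 6.5, 6.5, 6.5, 6.5, 6.5, 6.5, 6.5]'

```text
t: 19.4
tcp_pos: [0.5019, -0.2632, 0.2269]
tcp_rot: [[1.0, 0.001, -0.015], [0.015, 0.002, 1.0], [0.001, -1.0, 0.002]]
ft_force: [0.5, 0.4, -0.1]
grip_width: 0.0653
```

```bash
python3 - <<'E'
from h import *
w=arm.camera("wrist");cv2.imwrite("pics/w13.png",w["image"])
crop(arm.camera("side")["image"],200,110,340,290,3.3,"s13.png");s=arm.state();print(s["t"],s["tcp_pos"],s["ft_force"])
print(proj(w,[[.4715,-.280,.068],[.4715,-.246,.068],[.531,-.2455,.068],[.531,-.280,.068]]))
E
```

```text
19.5 [ 0.50114665 -0.26270361  0.22421232] [-0.21648149 -0.58889833 -1.07175591]
[[265.36155179 159.47352853]
 [299.59853637 160.01112515]
 [298.31706088 216.85868473]
 [265.39385895 216.37957401]]
```

View pics/w13.png

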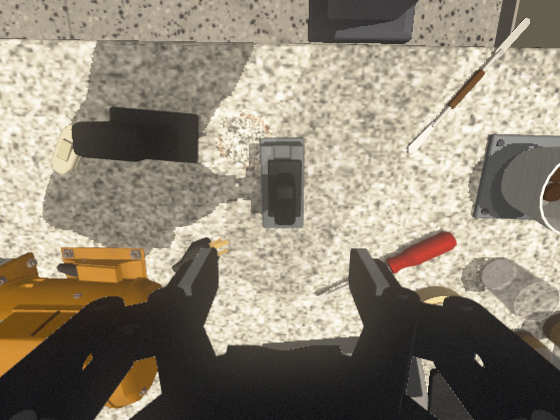

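View pics/s13.png

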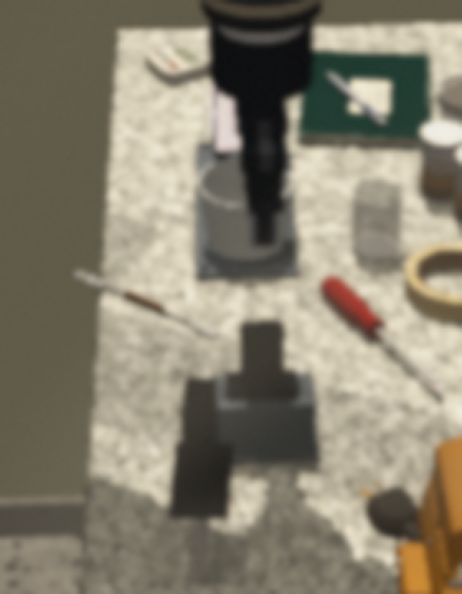

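The scraper hangs upright in its block. Its guard in the wrist view, at about (265–300, 159–217), matches where it was at the start. The pats' place in the cup was confirmed earlier, so I'm handing in.

```bash
python3 -c "
from plant import arm
print(arm.finish_job()); print(arm.state()['t'])"
```

```text
the job is handed in; nothing more can be done
None
the job is handed in; nothing more can be done
```

The job is done and was handed in at about 19.5 s, well under the 48 s limit. I took the smallest scraper from its slotted block and swept both pats down the tray and over the lip into the cup. I then hung the scraper back in the block.

- **Pats:** after the sweep the wrist camera showed both pats on the cup floor and the tray empty. The fingers never went near them. In the last wrist picture, taken after hanging the scraper back, the cup was only partly in view.
- **Scraper:** it stands upright with its guard on the block, within a pixel or two of where it was at the start. The gripper is open and clear above it.
- **Forces:** force readings stayed under about 6 N throughout.
- **Disagreement:** the top and wrist cameras differed by about 3 mm on the pats and up to 6 mm on the tray's end wall. I used values in between, and the sweep cleared the walls.

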